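# Set up the ring-reducing press

### The job

Set up the ring-reducing press on the jeweller's bench: turn its die plate by the black knob until the brass die clicks into its detent under the ram. Then wind the red handwheel by its revolving handle clockwise until the ram is down on its stop, and back it off exactly two full turns so that a ring can be slipped in. Finish while still gripping the handle there, and leave the other things on the bench where they are.

Things in the scene. Friction and masses are not known exactly. Their poses are not given: they have to be found in the camera images.
- plate_knob (a point): The black round knob, 25 mm across and 28 mm tall, by which the die plate is turned; this point is its centre, 117 mm above the bench (its top is at 131 mm). It stands on a thin upright pin outside the rim of the plate, 95 mm from the plate's pivot, and travels on a level circle about the pivot. Knob and pin are fixed to the plate and turn with it. Below the knob are only the pin and the plate (plate top with dies at 83 mm).
- plate_pivot (a point): Centre of the top of the die plate, on its vertical pivot: a steel disc 160 mm across, top at 78 mm above the bench, lying in front of (on the robot's side of) the ram, with eight die bushes in a ring of 62 mm radius, 45 degrees apart. Seven bushes are dark steel, one is brass.
- die_plate (a joint): Angle of the die plate in rad, growing anticlockwise seen from above. 0: the brass die is exactly under the ram. Spring detents hold the plate at 0, 0.785 and 1.571 (one die after another), and pull it in from about 0.3 rad either side once let go; the torque between detents is below 0.5 N m. End stops at -0.30 and 1.87. It starts between 0.55 and 1.80, so it has to be turned clockwise.
- brass_die (a point): Centre of the top of the brass die bush, 33 mm across, on the die plate, 62 mm from the pivot.
- wheel_axis (a point): Point on the vertical axis of the ram, screw and red handwheel, at the mid-height of the wheel's handle (278 mm above the bench). The wheel is 131 mm across, its rim top 244 mm above the bench, its hub no higher than 246 mm; it does not rise or sink as it turns.
- handle: The black upright revolving handle on the rim of the handwheel: a sleeve 22 mm in diameter, 57 mm tall, standing from 250 to 307 mm above the bench; origin at its centre (278 mm), 58 mm from the wheel axis. It spins freely on its own vertical spindle, so a hand that holds it may keep its direction while it goes round.
- wheel (a joint): Angle of the handwheel in rad, 0 at the stop, growing anticlockwise seen from above (backing off, ram up); one turn is 6.283. It starts between 5.6 and 11.6. Turning takes about 0.2 N m (3 to 4 N at the handle) and the wheel stays where it is left. The stop at 0 is hard. It turns up to 28.
- ram (a joint): Height of the ram in m above its lowest place, 0 with the wheel on its stop, 6 mm more for each turn of the wheel. Its nose is inside the die under it below about 0.005.
- press: The fixed dark green cast press, about 310 mm tall to the top of its handle, base 270 x 150 mm; origin on the bench under the ram axis. Its -x axis points to the front, where the die plate lies; its column stands behind the ram.
- bur_box_a: Clear square box of burs, 44 x 44 mm, 60 mm tall, origin under its centre. To be left alone.
- bur_box_b: Another such bur box. To be left alone.
- dish: White china dish, 72 mm across, 18 mm tall, beside the press, origin under its centre. To be left alone.
- ring_blank: Plain brass-coloured ring 23 mm across, 5 mm tall, lying flat on the bench beside the press, origin under its centre. To be left alone.
- ring_clamp: Wooden ring clamp lying on the bench, 125 x 30 mm, 29 mm tall, origin under its centre. To be left alone.
- doming_block: Steel doming block, a 50 mm cube, origin under its centre. To be left alone.
- mandrel: Ring mandrel of steel with a wooden handle, lying, 290 mm long, 30 mm tall, origin under its centre. To be left alone.
- oil_jar: Amber jar with a black cap, 52 mm across, 70 mm tall, origin under its centre. To be left alone.

How it is judged (in metres and radians):
On the way, in this order (a step that is already met when the one before it is completed fails the run):
1. the brass die is clicked in under the ram (value of joint die_plate between -0.06 and 0.06 rad), for 0.2 s.
2. the wheel is wound clockwise right down to its stop (value of joint wheel below 0.08 rad), for 0.1 s.
At the end, for the whole second after the job is handed in: The wheel stands two turns (within 15 degrees) back from its stop and is still, the brass die is in its detent under the ram (within 3.5 degrees), and the gripper still grips the wheel's handle between its fingers, with more than 3 N, centred on it within 15 mm sideways (all of step 1 and value of joint wheel between 12.306 and 12.826 rad and velocity of joint wheel between -0.1 and 0.1 rad/s and contact force between the fingers and handle above 3 N and horizontal distance between the grasp point and handle below 0.015 m and distance between the grasp point and handle below 0.045 m); the arm keeps its last pose, push and grip.
It fails at once if the ram was wound down onto the plate while the brass die was not under it (value of joint ram below 0.004 m and (value of joint die_plate above 0.12 rad or value of joint die_plate below -0.12 rad)).
It fails at once if another thing on the bench was disturbed (distance of any of bur_box_a, bur_box_b, dish, ring_blank, ring_clamp, doming_block, mandrel, oil_jar from where it was at the start of the episode above 0.02 m).
It also fails if it takes over 72 s, if anything falls off the work surface, if the arm or the gripper's body presses on something with over 40 N, if the wrist force passes 120 N, or if a joint passes its speed limit or range.

### The arm

A 6-joint arm with a two-finger parallel gripper is mounted at the origin on the work surface. World frame = base frame: x ahead of the robot, y to its left, z up, the work surface at z = 0. Lengths are in mm, angles in degrees, forces in N, time in s.
With the tool pointing down it reaches from about 400 to 825 mm from the base axis. Payload 7 kg.
Tool frame: the origin (TCP) lies at the very end of the fingers, on their centre line; the grasp point (between the pads) lies 19 mm behind it; z points along the fingers, y is the line along which they close (so a half turn about z gives the same grasp; the last joint's range is limited). The gripper opens to 85 mm and grips with 20 to 120 N. Pads are 22 mm wide; open, the fingers measure 114 mm over their backs; the gripper's body (76 mm by 85 mm) begins 54 mm behind the grasp point. The pads swing forward as they close: fully open they stand 13 mm farther back than shut.
Start: joints at [88.871, 20.546, 0.682, 0, -70.136, -16.507], TCP at [204.509, 643.251, 231.302] pointing down, gripper open.
Joint ranges: [-176.03, 176.03], [-82.01, 121.73], [-58.28, 71.71], [-173.87, 95.51], [-174.79, -0.11], [-173.66, 173.66]. Speed limits (degrees/s): [136.94, 136.94, 172.46, 180, 180, 180].

### API

Orientations are given as a 3x3 rotation matrix whose columns are the frame's x, y, z axes.
In Python, from workcell import ctrl gives the robot as it stands. The module is installed in compiled form; this text tells all that it offers.
- The arm moves only by the tool arm_command, never from a script. Its argument "motion" is a list of rows, each a list of 4 numbers: the shift along the tool's x, y, z in cm, then the turn about the tool's z in degrees. A call has 1 to 10 rows; each row shifts and turns the commanded pose from where the row before left it, along the tool's axes as they then stand; what a row does not reach is not made up. A row lasts 1/8 s, in which the tool goes at most 62.5 mm and 10.7 degrees, less where a joint would pass 70% of its speed; a pose out of reach is approached as far as the arm can. A call is refused whole if a number of a shift passes 6.25 or a number of a turn 10.7, either way. A call with a gripper value outside its range is refused whole. "fingers" is the opening, from 0 (shut) to 1 (fully open), set as the call begins (left out, the last holds). The fingers move at their own pace and stop on an object; "grip_force" is the grip in N (left out, the last holds). Time passes only in rows, so rows that do not move let the fingers close. It gives the time, the measured TCP pose, the force, the opening and the grip force at its end, in the units of the state.
- ctrl.get_obs(): the state, without advancing time (a new reading comes with each control period).
- ctrl.read_camera(name): name is "scene" or "top" or "wrist"; returns (picture, depth): 480x640x3 uint8, red, green, blue; 480x640 float32, mm along the optical axis (not along the pixel's ray), 0 where there is no reading.
- ctrl.camera_params(name): a dict with "vertical_fov" (degrees; the focal length in pixels is half the picture's height over the tangent of half this angle, whatever the lens; pixels are square), "cx", "cy" (the principal point, pixels), "dist_coeffs" ([k1, k2, p1, p2, k3] as OpenCV has them; the pictures are not rectified), "R" (3x3) and "t" (3): a world point X has camera coordinates R X + t; the wrist camera has in their place "hand_eye" (4x4, takes a point from camera to tool coordinates, whose origin is the TCP and whose axes are the flange's). Camera axes: x right, y down, z forward; pixel columns grow to the right and rows downward; lengths in mm; the calibration is good to about 2 mm. A picture is of the moment at which its call begins: read the wrist's pose just before it. camera_params takes no time and is no camera call.
- ctrl.sign_off(): hands the job in; it is judged then, once.
The state is a dict: "time_s": time; "joint_pos": joint angles; "qd": joint speeds; "effort": joint torques, N m; "position": TCP position; "ee_rot": TCP orientation; "contact_force": force on the tool from outside, world axes, zero at the start; "ft_torque": the same for the moment, N m; "grip_width": finger opening in mm; "finger_force": force on a finger pad.
Only numpy, scipy, OpenCV 4.12 (cv2) and the standard library are available. Lean on these libraries where they do the work, as an engineer would, in place of code of your own. Each camera call takes 0.05 s, during which the arm holds its last target. There are 200 camera calls.

## Working session

There is one attempt and no reset: what is moved stays moved. The work goes in short steps, Python scripts to look and compute and a tool call to move; the robot and the scene stay as the last step left them, time stands still between calls to the robot, and variables do not carry over. Pictures are saved under pics/ and viewed, at most 10 in all, crops included, and the job is handed in when it is done.

Besides the shell and the picture viewer there is one more tool, called after "Emit:" as a command line: name --pt "numbers of a row" for each row, then --argument value for the rest. arm_command: Moves the arm, as the interface text tells. Its arguments: {"type":"object","properties":{"motion":{"type":"array"},"fingers":{"type":"number"},"grip_force":{"type":"number"}},"required":["motion"]}

```bash
mkdir -p pics; python3 - <<'E'
from workcell import ctrl
import cv2,numpy as np
np.set_printoptions(precision=4,suppress=True)
o=ctrl.get_obs();print(o['time_s'],o['position'],o['ee_rot'],o['grip_width'])
for n in("scene","top"):
    p,d=ctrl.read_camera(n);cv2.imwrite(f'pics/{n}0.png',p[...,::-1]);np.savez(f'{n}0.npz',p=p,d=d)
    print(n,ctrl.camera_params(n))
print(ctrl.camera_params("wrist"))
E
```

```text
0.0 [204.385  642.8132 230.3659] [[ 0.953  -0.3031 -0.0004]
 [-0.3031 -0.953  -0.0016]
 [ 0.0002  0.0017 -1.    ]] 85.31883175769597
scene {'vertical_fov': 52.86538618283889, 'cx': 320.3471943429052, 'cy': 237.91260256887597, 'dist_coeffs': array([0.0023, 0.    , 0.    , 0.    , 0.    ]), 'R': array([[-0.6416,  0.767 ,  0.0109],
       [ 0.6273,  0.5328, -0.568 ],
       [-0.4415, -0.3575, -0.823 ]]), 't': array([ 322.3288, -236.4979, 1632.7276])}
top {'vertical_fov': 45.44027265002849, 'cx': 315.4439899016681, 'cy': 234.2309733307395, 'dist_coeffs': array([0.0499, 0.    , 0.    , 0.    , 0.    ]), 'R': array([[-0.0057, -0.9999,  0.0084],
       [-0.9866,  0.0043, -0.163 ],
       [ 0.163 , -0.0092, -0.9866]]), 't': array([  33.3193,  530.9488, 1528.464 ])}
{'vertical_fov': 61.984014051701095, 'cx': 311.653882922493, 'cy': 246.487867967743, 'dist_coeffs': array([-0.0144,  0.    ,  0.    ,  0.    ,  0.    ]), 'hand_eye': array([[   0.0005,   -0.9494,   -0.3142,   81.5419],
       [   1.    ,    0.0006,   -0.0002,    0.4168],
       [   0.0004,   -0.3142,    0.9494, -142.6881],
       [   0.    ,    0.    ,    0.    ,    1.    ]])}
```

View pics/top0.png

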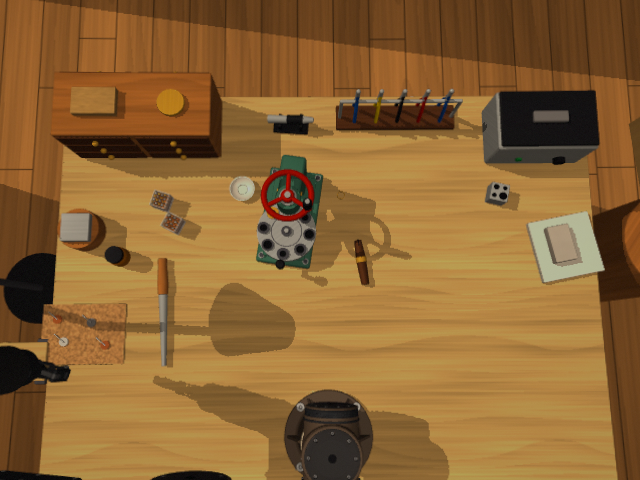

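View pics/scene0.png

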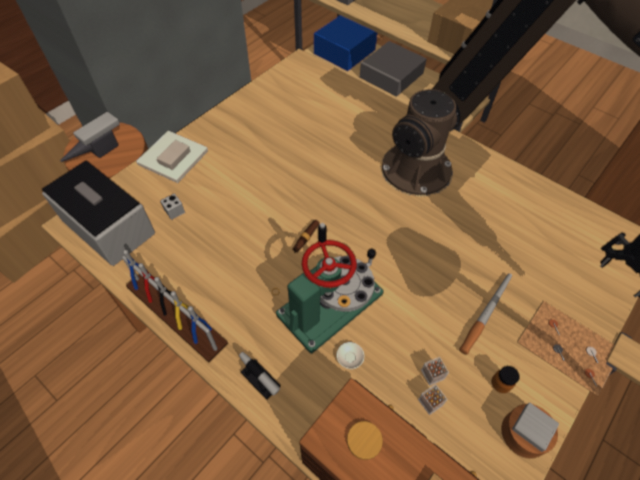

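The top view shows the red wheel at (288,195), its black handle near (307,204), the plate at (287,232) and the knob at (280,264). In the scene view the brass die is at (344,301), the knob at (371,254) and the handle at (323,235). Next I measure these.

```bash
cat > h.py <<'E'
import numpy as np,cv2
from workcell import ctrl
def ray(name,uv,pose=None):
    c=ctrl.camera_params(name);f=240/np.tan(np.radians(c['vertical_fov']/2))
    K=np.array([[f,0,c['cx']],[0,f,c['cy']],[0,0,1]])
    x=cv2.undistortPoints(np.array(uv,float).reshape(-1,1,2),K,c['dist_coeffs']).reshape(-1,2)
    v=np.c_[x,np.ones(len(x))]
    if name=='wrist':
        p,R=pose;H=c['hand_eye'];return R@H[:3,3]+p,v@(R@H[:3,:3]).T
    return -c['R'].T@c['t'],v@c['R']
def plane(name,uv,z,pose=None):
    o,v=ray(name,uv,pose);return o+v*((z-o[2])/v[:,2])[:,None]
def mask(hsv,lo,hi): return cv2.inRange(hsv,np.array(lo),np.array(hi))
E
python3 - <<'E'
from h import *
np.set_printoptions(precision=1,suppress=True)
for n,box in(('top',(240,330,145,280)),('scene',(260,400,210,355))):
    p=np.load(n+'0.npz')['p'];h=cv2.cvtColor(p,cv2.COLOR_RGB2HSV);x0,x1,y0,y1=box
    B=np.zeros(h.shape[:2],np.uint8);B[y0:y1,x0:x1]=255
    red=(mask(h,(0,170,90),(6,255,255))|mask(h,(174,170,90),(180,255,255)))&B
    pts=np.argwhere(red)[:,::-1];hull=cv2.convexHull(pts.astype(np.int32));e=cv2.fitEllipse(hull)
    print(n,'wheel',e,plane(n,[e[0]],240))
    for nm,m in(('black',mask(h,(0,0,0),(180,255,45))&B),('brass',mask(h,(12,150,130),(28,255,255))&B)):
        k,l,s,c=cv2.connectedComponentsWithStats(m)
        for i in range(1,k):
            if s[i,4]>12: print(nm,c[i],s[i],[plane(n,[c[i]],z)[0,:2] for z in(83,120,307)])
    cv2.imwrite(f'pics/c_{n}.png',cv2.resize(p[y0:y1,x0:x1,::-1],None,fx=4,fy=4,interpolation=cv2.INTER_CUBIC))
a=cv2.imread('pics/c_top.png');b=cv2.imread('pics/c_scene.png');H=max(a.shape[0],b.shape[0])
a=[cv2.copyMakeBorder(i,0,H-i.shape[0],0,0,0) for i in(a,b)]
i=np.hstack(a);print(i.shape);cv2.imwrite('pics/crop.png',cv2.resize(i,None,fx=.85,fy=.85))
E
```

```text
top wheel ((286.930419921875, 194.7364501953125), (51.480472564697266, 52.74170684814453), 80.49209594726562) [[595.8 101.  240. ]]
black [304.9 170.8] [304 164   3  12  22] [array([699.6,  58.7]), array([689.2,  58.4]), array([636.7,  56.7])]
black [302.4 187.7] [300 182   6  13  47] [array([652.3,  65.5]), array([643.1,  65. ]), array([596.4,  62.5])]
black [307.1 205. ] [303 198  10  12  67] [array([604.5,  53.1]), array([596.4,  52.9]), array([555.7,  51.9])]
black [289.1 209.8] [278 205  22  10  90] [array([591.4, 101.6]), array([583.6, 100.2]), array([544.5,  93.2])]
black [305.6 217.5] [301 213   9  10  45] [array([570.3,  57.3]), array([563.1,  57. ]), array([526.5,  55.5])]
black [263.  227.1] [260 224   7   7  43] [array([544.5, 171.1]), array([537.9, 168. ]), array([504.5, 152.5])]
black [309.  233.9] [305 230   9   9  68] [array([525.4,  48.3]), array([519.3,  48.2]), array([488.3,  47.8])]
black [267.1 244.2] [263 240   9   9  63] [array([498.2, 159.8]), array([492.7, 157. ]), array([465.1, 142.8])]
black [299.8 249. ] [296 246   8   7  48] [array([484.9,  73. ]), array(
[... 2079 characters left out ...]
95.4, 189.2])]
black [336.  277.8] [332 276   8   4  13] [array([545.9,  89.7]), array([563.3, 102. ]), array([651.6, 164.1])]
black [367.7 281.3] [364 278   8   7  43] [array([499.8, 160.9]), array([518.8, 170.9]), array([614.7, 221.1])]
black [294.9 306.4] [289 291  13  37 171] [array([680.3,  62.2]), array([693.3,  75.4]), array([759.2, 142. ])]
black [360.9 295.7] [358 293   7   6  35] [array([545.7, 173.2]), array([563.2, 182.7]), array([651.5, 230.9])]
brass [306.  235.7] [302 233   8   7  33] [array([494.1, -61.3]), array([513.2, -44. ]), array([610.1,  43.2])]
brass [343.4 300.6] [339 296  10  10  59] [array([586.6, 147.2]), array([602.8, 157.6]), array([684.2, 210.1])]
(580, 920, 3)
```

View pics/crop.png

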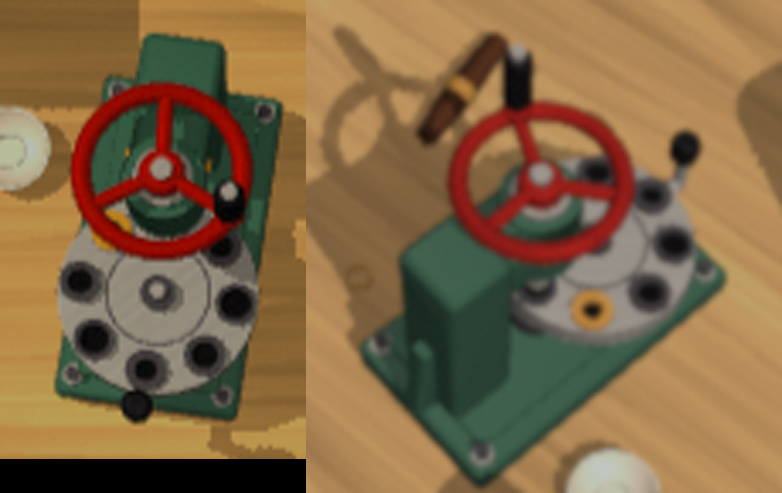

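The crops show the brass die just under the wheel's left edge, the handle to the lower right of the wheel, and the knob at the front. Fitting the dies puts the pivot at about (537,112) and the ram at about (599,103). The brass die is about 44° anticlockwise of the ram, which makes the knob's end point about (479,187). First I turn the tool so its x axis points along world −y and go above the knob.

Emit:
arm_command --pt "0 0 0 10.34" --pt "0 0 0 10.34" --pt "0 0 0 10.34" --pt "0 0 0 10.34" --pt "0 0 0 10.34" --pt "0 0 0 10.34" --pt "0 0 0 10.33" --fingers 1 --grip_force 60

```text
time_s: 0.98
position: [204.4, 643.0, 230.7]
ee_rot: [[-0.006, -1.0, -0.0], [-1.0, 0.006, -0.001], [0.001, 0.0, -1.0]]
contact_force: [-0.0, 0.6, 0.4]
grip_width: 85.4
finger_force: 0.0
```

Emit:
arm_command --pt "5.18 -2.36 0 0" --pt "5.18 -2.36 0 0" --pt "5.18 -2.36 0 0" --pt "5.18 -2.36 0 0" --pt "5.18 -2.36 0 0" --pt "5.18 -2.36 0 0" --pt "5.18 -2.36 0 0" --pt "5.18 -2.36 0 0" --pt "5.18 -2.36 0 0" --pt "5.18 -2.36 0 0"

```text
time_s: 2.22
position: [440.7, 123.4, 231.4]
ee_rot: [[0.0, -1.0, 0.0], [-1.0, -0.0, 0.0], [-0.0, -0.0, -1.0]]
contact_force: [1.7, 0.7, -0.2]
grip_width: 85.4
finger_force: 0.0
```

```bash
cat > look.py <<'E'
from h import *
import sys
np.set_printoptions(precision=2,suppress=True)
o=ctrl.get_obs();p,d=ctrl.read_camera('wrist')
print(o['time_s'],o['position'],o['ee_rot'].tolist() if 0 else o['ee_rot'],o['grip_width'],o['finger_force'],o['contact_force'])
np.savez('w.npz',p=p,d=d,P=o['position'],R=o['ee_rot']);cv2.imwrite(f'pics/{sys.argv[1]}.png',p[...,::-1])
E
python3 look.py w1
```

```text
2.225 [440.72 123.45 231.4 ] [[ 0. -1.  0.]
 [-1. -0.  0.]
 [-0. -0. -1.]] 85.4493257980859 0.0 [ 1.72  0.68 -0.18]
```

View pics/w1.png

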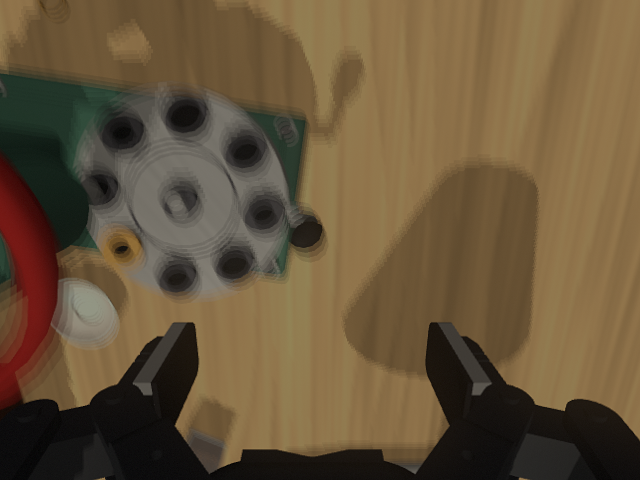

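The wrist view, slightly blurred, shows the knob at (306,231), the pivot at (181,201) and the brass die at (122,246). I'll turn these into positions.

```bash
python3 - <<'E'
from h import *
from scipy.optimize import least_squares
np.set_printoptions(precision=1,suppress=True)
o=ctrl.get_obs();pose=(o['position'],o['ee_rot']);p,d=ctrl.read_camera('wrist')
print(pose[0]);cv2.imwrite('pics/w2.png',p[...,::-1])
h=cv2.cvtColor(p,cv2.COLOR_RGB2HSV)
m=mask(h,(0,0,0),(180,255,45));k,l,s,c=cv2.connectedComponentsWithStats(m)
D=[]
for i in range(1,k):
    if 200<s[i,4]<2000 and c[i][1]<330:
        q=[plane('wrist',[c[i]],z,pose)[0,:2] for z in(81,117)];print(c[i],s[i],q)
        if c[i][0]<285:D.append(q[0])
b=mask(h,(12,170,130),(25,255,255));b[:,:80]=0;b[:,160:]=0;b[:200]=0;b[290:]=0
e=cv2.minEnclosingCircle(np.argwhere(b)[:,::-1].astype(np.int32));B=plane('wrist',[e[0]],83,pose)[0,:2];print('brass',e,B)
D=np.array(D+[B]);f=least_squares(lambda x:np.hypot(*(D-x).T)-62,[537,112],loss='soft_l1').x;print('pivot',f,np.hypot(*(D-f).T))
# wheel from top/scene avg
W=np.array([598.3,102.5]);r=W-f;print('ramdist',np.hypot(*r),'joint deg',np.degrees(np.arctan2(*(B-f)[::-1])-np.arctan2(*r[::-1])))
E
```

```text
[441.8 118.8 231.1]
[76.1 92.4] [  0  81 157  25 207] [array([604.5,  22.2]), array([584.6,  24.1])]
[190.6 131.1] [ 173  113   36   37 1034] [array([527.8,  48.3]), array([517.3,  47. ])]
[128.  146.4] [ 106  125   47   46 1588] [array([573.7,  58.6]), array([557.6,  56.1])]
[250.  166.3] [236 152  29  30 695] [array([487.,  73.]), array([481.5,  68.7])]
[109.5 196.8] [ 92 182  35  37 628] [array([592.8,  95.1]), array([574.3,  88. ])]
[268. 228.] [257 217  23  23 417] [array([475.6, 119.4]), array([471.5, 109.4])]
[311.  248.3] [ 293  229   37   40 1114] [array([442.9, 135.8]), array([442.8, 123.7])]
[128.  261.2] [120 253  17  17 223] [array([586.3, 146.1]), array([568.7, 132.8])]
[ 21.1 297.5] [  3 263  29  60 414] [array([678.4, 177.4]), array([649.4, 160.3])]
[238.7 277.8] [224 264  30  28 641] [array([500.3, 160.3]), array([493.2, 145.2])]
[181.8 291.1] [170 280  25  23 448] [array([546.7, 171.7]), array([533.9, 155.3])]
brass ((0.0, 0.0), 0.0) [643.1 -34.1]
pivot [537.4 109.3] [110.   61.8  62.4  62.1  57.2  62.6  61.3 156.6  63.   63.1 178.2]
ramdist 61.32522870253184 joint deg -47.21812446912958
```

Emit:
arm_command --pt "-0.5 -0.1 4.3 0" --pt "0 0 4.3 0" --pt "0 0 4.2 0" --pt "0 0 0 0" --pt "0 0 0 0"

```text
time_s: 2.95
position: [442.2, 130.8, 104.6]
ee_rot: [[0.001, -1.0, 0.001], [-1.0, -0.001, 0.0], [-0.0, -0.001, -1.0]]
contact_force: [0.1, 0.2, 0.9]
grip_width: 85.6
finger_force: 0.0
```

Emit:
arm_command --pt "0 0 0 0" --pt "0 0 0 0" --pt "0 0 0 0" --pt "0 0 0 0" --pt "0 0 0 0" --pt "0 0 0 0" --fingers 0 --grip_force 50

```text
time_s: 3.7
position: [442.4, 130.6, 104.1]
ee_rot: [[0.0, -1.0, 0.002], [-1.0, -0.0, 0.001], [-0.001, -0.002, -1.0]]
contact_force: [1.8, 0.7, 6.6]
grip_width: 23.3
finger_force: 49.4
```

The knob sits about 5 mm off the pad centre, so I'll regrip.

Emit:
arm_command --pt "0 0 0 0" --pt "0 0 0 0" --pt "0.3 0 0 0" --pt "0.3 0 0 0" --pt "0 0 0 0" --fingers 0.7

```text
time_s: 4.32
position: [441.3, 123.9, 103.2]
ee_rot: [[-0.0, -1.0, -0.0], [-1.0, 0.0, -0.0], [0.0, 0.0, -1.0]]
contact_force: [0.1, -0.0, 0.9]
grip_width: 59.9
finger_force: 0.0
```

Emit:
arm_command --pt "0 0 0 0" --pt "0 0 0 0" --pt "0 0 0 0" --pt "0 0 0 0" --pt "0 0 0 0" --fingers 0 --grip_force 50

```text
time_s: 4.95
position: [442.4, 124.5, 103.7]
ee_rot: [[0.0, -1.0, 0.002], [-1.0, -0.0, 0.0], [-0.0, -0.002, -1.0]]
contact_force: [5.6, -1.5, -0.5]
grip_width: 23.4
finger_force: 49.2
```

```bash
python3 look.py w3; python3 - <<'E'
import numpy as np
# rows: rotation clockwise about pivot, 9 rows of 5 deg; tool frame shift per row, constant
c=np.array([537.3,110.3]);a0=171.7;R=95
p=lambda a:c+R*np.array([np.cos(np.radians(a)),np.sin(np.radians(a))])
for n in(0,5):
    d=p(a0-n-5)-p(a0-n);ph=np.radians(-90-n);x=np.array([np.cos(ph),np.sin(ph)]);y=np.array([np.sin(ph),-np.cos(ph)])
    print(d@x/10,d@y/10)
print(p(a0),p(a0-45))
E
```

```text
4.95 [442.42 124.49 103.69] [[ 0. -1.  0.]
 [-1. -0.  0.]
 [-0. -0. -1.]] 23.44858689342293 49.231131076812744 [ 5.61 -1.55 -0.54]
-0.8140885937777455 -0.15529570477287397
-0.814088593777746 -0.15529570477286858
[443.29505004 124.0138391 ] [480.52561104 186.4686862 ]
```

Emit:
arm_command --pt "-0.81 -0.155 0 5" --pt "-0.81 -0.155 0 5" --pt "-0.81 -0.155 0 5" --pt "-0.81 -0.155 0 5" --pt "-0.81 -0.155 0 5" --pt "-0.81 -0.155 0 5" --pt "-0.81 -0.155 0 5" --pt "-0.81 -0.155 0 5" --pt "-0.81 -0.155 0 5" --pt "0 0 0 0"

```text
time_s: 6.25
position: [479.8, 186.3, 103.7]
ee_rot: [[-0.708, -0.707, 0.001], [-0.707, 0.708, -0.001], [-0.0, -0.001, -1.0]]
contact_force: [3.9, -4.0, 2.5]
grip_width: 23.3
finger_force: 49.9
```

Emit:
arm_command --pt "0 0 0 0" --pt "0 0 0 0" --pt "0 0 0 0" --fingers 0.7

```text
time_s: 6.62
position: [478.4, 186.4, 103.3]
ee_rot: [[-0.707, -0.707, -0.0], [-0.707, 0.707, 0.0], [0.0, 0.0, -1.0]]
contact_force: [-0.1, 0.3, 0.2]
grip_width: 59.5
finger_force: 0.0
```

Emit:
arm_command --pt "0 0 -4 0" --pt "0 0 -5 0" --pt "0 0 -5 0" --pt "0 0 -5 0" --pt "0 0 -2 0" --pt "0 0 0 0" --pt "0 0 0 0" --fingers 1

```text
time_s: 7.5
position: [478.0, 186.2, 312.3]
ee_rot: [[-0.707, -0.707, -0.001], [-0.707, 0.707, -0.001], [0.001, 0.001, -1.0]]
contact_force: [-0.3, -0.4, 0.6]
grip_width: 85.1
finger_force: 0.0
```

```bash
python3 look.py w4
```

```text
7.5 [477.98 186.16 312.26] [[-0.71 -0.71 -0.  ]
 [-0.71  0.71 -0.  ]
 [ 0.    0.   -1.  ]] 85.14830894483693 0.0 [-0.34 -0.38  0.63]
```

View pics/w4.png

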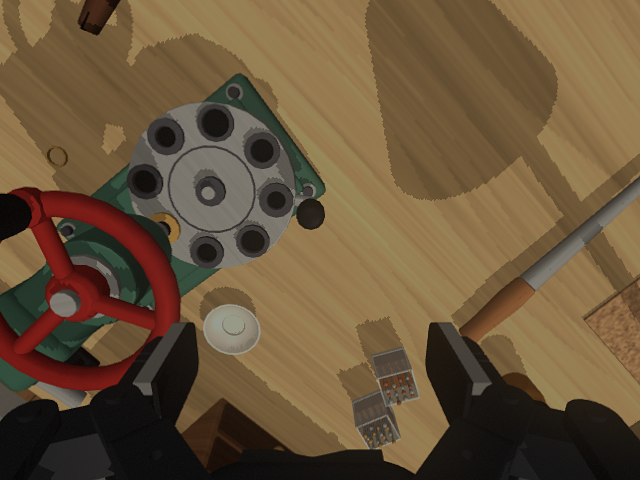

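The sharp view shows the brass die at about (165,227), now on the ram side, with the knob at (311,213), the hub bolt at (65,302) and the handle at the left edge (10,213). I'll measure the plate angle against the ram and the handle position.

```bash
python3 - <<'E'
from h import *
from scipy.optimize import least_squares
np.set_printoptions(precision=1,suppress=True)
z=np.load('w.npz');pose=(z['P'],z['R']);p=z['p']
h=cv2.cvtColor(p,cv2.COLOR_RGB2HSV)
m=mask(h,(0,0,0),(180,255,50));k,l,s,c=cv2.connectedComponentsWithStats(m)
D=[]
for i in range(1,k):
    if 100<s[i,4]<3000 and 110<c[i][1]<260 and 120<c[i][0]<290:
        q=plane('wrist',[c[i]],81,pose)[0,:2];D.append(q)
    if np.hypot(*(c[i]-[311,213]))<8:print('knob',plane('wrist',[c[i]],120,pose)[0,:2])
D=np.array(D);f=least_squares(lambda x:np.hypot(*(D-x).T)-62,[537,112],loss='soft_l1').x
print('pivot',f,np.hypot(*(D-f).T),np.degrees(np.arctan2(*(D-f).T[::-1])))
red=mask(h,(0,170,60),(6,255,255))|mask(h,(174,170,60),(180,255,255));red[:190]=0;red[395:]=0;red[:,195:]=0
hub=plane('wrist',[[65,302]],250,pose)[0,:2];print('hub',hub,np.hypot(*(hub-f)),np.degrees(np.arctan2(*(hub-f)[::-1])))
# top & scene
for n,box in(('top',(240,330,145,280)),('scene',(260,400,210,355))):
    p,d=ctrl.read_camera(n);cv2.imwrite(f'pics/{n}1.png',p[...,::-1]);h=cv2.cvtColor(p,cv2.COLOR_RGB2HSV)
    B=np.zeros(h.shape[:2],np.uint8);x0,x1,y0,y1=box;B[y0:y1,x0:x1]=255
    red=(mask(h,(0,170,90),(6,255,255))|mask(h,(174,170,90),(180,255,255)))&B
    if red.any():e=cv2.fitEllipse(cv2.convexHull(np.argwhere(red)[:,::-1].astype(np.int32)));print(n,e,plane(n,[e[0]],240))
# handle by two-view: scene black centroid vs top black handle
from numpy.linalg import lstsq
a,u=ray('top',[[307.1,205.]]);b,v=ray('scene',[[321.9,234.4]])
t=lstsq(np.c_[u[0],-v[0]],b-a,rcond=None)[0];print(a+t[0]*u[0],b+t[1]*v[0])
E
```

```text
knob [479.5 184.9]
pivot [537.3 109.2] [89.9 62.2 62.2 62.1 62.4 62.3 72.4 62.3 62.4] [ 177.6 -143.1  -98.1  171.8  -53.7  126.8  -11.4   81.8   36.8]
hub [592.3 100.7] 55.608307041092864 -8.762367602281966
top ((287.2408447265625, 194.89002990722656), (51.6783561706543, 53.26482009887695), 101.28721618652344) [[595.4 100.2 240. ]]
scene ((328.576904296875, 263.3686218261719), (46.6067008972168, 53.70771026611328), 93.92762756347656) [[601.  104.2 240. ]]
[563.8  52.1 269.8] [563.7  52.2 269.8]
```

The plate is in its detent: the bushes sit at −8.2° (mod 45°) and the ram direction is about −8.5°. The wheel axis is about (598.7,100.4) and the handle about (564.5,53). I'll go above the handle.

Emit:
arm_command --pt "0 0 -1.5 -9" --pt "0 0 -1.5 -9" --pt "0 0 0 -9" --pt "0 0 0 -9" --pt "0 0 0 -9" --pt "3.32 -2.17 0 0" --pt "3.32 -2.17 0 0" --pt "3.32 -2.17 0 0" --pt "3.32 -2.17 0 0" --pt "0 0 0 0"

```text
time_s: 8.9
position: [566.0, 51.6, 341.7]
ee_rot: [[-0.003, -1.0, -0.002], [-1.0, 0.003, -0.001], [0.001, 0.002, -1.0]]
contact_force: [0.4, 0.8, 0.3]
grip_width: 85.3
finger_force: 0.0
```

Emit:
arm_command --pt "0 0 0 0" --pt "0 0 0 0" --pt "0 0 0 0"

```text
time_s: 9.28
position: [565.0, 54.3, 343.5]
ee_rot: [[0.001, -1.0, 0.0], [-1.0, -0.001, 0.0], [-0.0, -0.0, -1.0]]
contact_force: [-0.3, 0.1, -0.6]
grip_width: 85.1
finger_force: 0.0
```

```bash
python3 look.py w5
```

```text
9.275 [565.03  54.27 343.47] [[ 0. -1.  0.]
 [-1. -0.  0.]
 [-0. -0. -1.]] 85.13066781135467 0.0 [-0.31  0.09 -0.58]
```

View pics/w5.png

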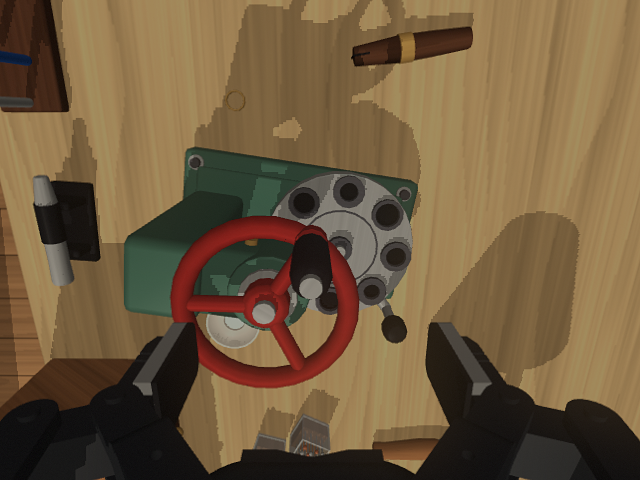

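The handle's bright top cap is at (311,287), the hub bolt at (263,313), and the handle stands between the fingers.

```bash
python3 - <<'E'
from h import *
z=np.load('w.npz');pose=(z['P'],z['R'])
print(plane('wrist',[[311,287]],308,pose),plane('wrist',[[263,313]],250,pose),plane('wrist',[[264,301]],240,pose))
p=z['p'];h=cv2.cvtColor(p,cv2.COLOR_RGB2HSV)
red=mask(h,(0,170,60),(6,255,255))|mask(h,(174,170,60),(180,255,255));red[395:]=0
e=cv2.fitEllipse(cv2.convexHull(np.argwhere(red)[:,::-1].astype(np.int32)));print(e,plane('wrist',[e[0]],238,pose))
E
```

```text
[[566.01521544  52.7093669  308.        ]] [[597.71493134  97.44324983 250.        ]] [[598.04731502  93.60781863 240.        ]]
((264.80792236328125, 300.6907958984375), (173.41390991210938, 187.96897888183594), 96.0866928100586) [[597.74679491  94.35321634 238.        ]]
```

Emit:
arm_command --pt "0.1 -0.1 3 0" --pt "0 0 3 0" --pt "0 0 1.9 0" --pt "0 0 0 0" --pt "0 0 0 0"

```text
time_s: 9.95
position: [566.8, 52.8, 265.4]
ee_rot: [[0.0, -1.0, 0.001], [-1.0, -0.0, 0.0], [-0.0, -0.001, -1.0]]
contact_force: [0.1, -0.6, 1.2]
grip_width: 85.6
finger_force: 0.0
```

Emit:
arm_command --pt "0 0 0 0" --pt "0 0 0 0" --pt "0 0 0 0" --pt "0 0 0 0" --pt "0 0 0 0" --pt "0 0 0 0" --fingers 0 --grip_force 60

```text
time_s: 10.7
position: [566.3, 52.3, 264.7]
ee_rot: [[-0.0, -1.0, 0.0], [-1.0, 0.0, -0.0], [0.0, -0.0, -1.0]]
contact_force: [-2.4, -0.5, 4.6]
grip_width: 20.6
finger_force: 58.6
```

```bash
cat > arc.py <<'E'
import sys,numpy as np
# start angle, step(deg, negative=clockwise), n ; tool x=-Y, y=-X
a,s,n=map(float,sys.argv[1:4]);R=58
A=np.radians(a+s*np.arange(int(n)+1));P=R*np.c_[np.cos(A),np.sin(A)]
print([[round(-d[1]/10,2),round(-d[0]/10,2),0,0] for d in np.diff(P,axis=0)],np.degrees(A[-1]))
E
python3 arc.py -124.4 -18 10;python3 arc.py 55.6 -18 10
```

```text
[[np.float64(-1.25), np.float64(1.32), 0, 0], [np.float64(-1.59), np.float64(0.87), 0, 0], [np.float64(-1.78), np.float64(0.33), 0, 0], [np.float64(-1.8), np.float64(-0.23), 0, 0], [np.float64(-1.64), np.float64(-0.78), 0, 0], [np.float64(-1.32), np.float64(-1.25), 0, 0], [np.float64(-0.87), np.float64(-1.59), 0, 0], [np.float64(-0.33), np.float64(-1.78), 0, 0], [np.float64(0.23), np.float64(-1.8), 0, 0], [np.float64(0.78), np.float64(-1.64), 0, 0]] -304.4
[[np.float64(1.25), np.float64(-1.32), 0, 0], [np.float64(1.59), np.float64(-0.87), 0, 0], [np.float64(1.78), np.float64(-0.33), 0, 0], [np.float64(1.8), np.float64(0.23), 0, 0], [np.float64(1.64), np.float64(0.78), 0, 0], [np.float64(1.32), np.float64(1.25), 0, 0], [np.float64(0.87), np.float64(1.59), 0, 0], [np.float64(0.33), np.float64(1.78), 0, 0], [np.float64(-0.23), np.float64(1.8), 0, 0], [np.float64(-0.78), np.float64(1.64), 0, 0]] -124.39999999999999
```

Emit:
arm_command --pt "-1.25 1.32 0 0" --pt "-1.59 0.87 0 0" --pt "-1.78 0.33 0 0" --pt "-1.8 -0.23 0 0" --pt "-1.64 -0.78 0 0" --pt "-1.32 -1.25 0 0" --pt "-0.87 -1.59 0 0" --pt "-0.33 -1.78 0 0" --pt "0.23 -1.8 0 0" --pt "0.78 -1.64 0 0"

```text
time_s: 11.95
position: [631.8, 148.2, 264.6]
ee_rot: [[0.001, -1.0, -0.001], [-1.0, -0.001, -0.001], [0.001, 0.001, -1.0]]
contact_force: [-8.2, -4.8, 8.8]
grip_width: 20.3
finger_force: 59.7
```

Emit:
arm_command --pt "0 0 0 0" --pt "0 0 0 0"

```text
time_s: 12.2
position: [632.4, 147.6, 264.7]
ee_rot: [[-0.001, -1.0, 0.001], [-1.0, 0.001, -0.001], [0.001, -0.001, -1.0]]
contact_force: [1.3, -3.8, 4.3]
grip_width: 21.0
finger_force: 59.6
```

Emit:
arm_command --pt "1.25 -1.32 0 0" --pt "1.59 -0.87 0 0" --pt "1.78 -0.33 0 0" --pt "1.8 0.23 0 0" --pt "1.64 0.78 0 0" --pt "1.32 1.25 0 0" --pt "0.87 1.59 0 0" --pt "0 0 0 0"

```text
time_s: 13.2
position: [616.9, 46.3, 264.7]
ee_rot: [[0.0, -1.0, -0.0], [-1.0, -0.0, 0.002], [-0.002, 0.0, -1.0]]
contact_force: [-5.0, 4.4, 5.5]
grip_width: 20.9
finger_force: 59.9
```

```bash
sed -i 's/round(-d\[1\]\/10,2),round(-d\[0\]\/10,2)/float(round(-d[1]\/10,2)),float(round(-d[0]\/10,2))/' arc.py; for i in $(seq 0 14); do python3 arc.py $((-70-24*i)).0 -6 4;done
```

```text
[[0.18, 0.58, 0, 0], [0.12, 0.6, 0, 0], [0.05, 0.6, 0, 0], [-0.01, 0.61, 0, 0]] -94.0
[[-0.07, 0.6, 0, 0], [-0.14, 0.59, 0, 0], [-0.2, 0.57, 0, 0], [-0.26, 0.55, 0, 0]] -118.00000000000001
[[-0.31, 0.52, 0, 0], [-0.37, 0.48, 0, 0], [-0.41, 0.44, 0, 0], [-0.46, 0.4, 0, 0]] -142.0
[[-0.5, 0.35, 0, 0], [-0.53, 0.29, 0, 0], [-0.56, 0.24, 0, 0], [-0.58, 0.18, 0, 0]] -166.0
[[-0.6, 0.12, 0, 0], [-0.6, 0.05, 0, 0], [-0.61, -0.01, 0, 0], [-0.6, -0.07, 0, 0]] -190.0
[[-0.59, -0.14, 0, 0], [-0.57, -0.2, 0, 0], [-0.55, -0.26, 0, 0], [-0.52, -0.31, 0, 0]] -214.0
[[-0.48, -0.37, 0, 0], [-0.44, -0.41, 0, 0], [-0.4, -0.46, 0, 0], [-0.35, -0.5, 0, 0]] -238.0
[[-0.29, -0.53, 0, 0], [-0.24, -0.56, 0, 0], [-0.18, -0.58, 0, 0], [-0.12, -0.6, 0, 0]] -262.0
[[-0.05, -0.6, 0, 0], [0.01, -0.61, 0, 0], [0.07, -0.6, 0, 0], [0.14, -0.59, 0, 0]] -286.0
[[0.2, -0.57, 0, 0], [0.26, -0.55, 0, 0], [0.31, -0.52, 0, 0], [0.37, -0.48, 0, 0]] -310.0
[[0.41, -0.44, 0, 0], [0.46, -0.4, 0, 0], [0.5, -0.35, 0, 0], [0.53, -0.29, 0, 0]] -334.0
[[0.56, -0.24, 0, 0], [0.58, -0.18, 0, 0], [0.6, -0.12, 0, 0], [0.6, -0.05, 0, 0]] -358.0
[[0.61, 0.01, 0, 0], [0.6, 0.07, 0, 0], [0.59, 0.14, 0, 0], [0.57, 0.2, 0, 0]] -382.0
[[0.55, 0.26, 0, 0], [0.52, 0.31, 0, 0], [0.48, 0.37, 0, 0], [0.44, 0.41, 0, 0]] -406.0
[[0.4, 0.46, 0, 0], [0.35, 0.5, 0, 0], [0.29, 0.53, 0, 0], [0.24, 0.56, 0, 0]] -430.0
```

Emit:
arm_command --pt "0.18 0.58 0 0" --pt "0.12 0.6 0 0" --pt "0.05 0.6 0 0" --pt "-0.01 0.61 0 0"

```text
time_s: 13.7
position: [595.1, 43.1, 264.7]
ee_rot: [[0.0, -1.0, 0.002], [-1.0, -0.0, 0.001], [-0.001, -0.002, -1.0]]
contact_force: [4.1, 5.0, 4.3]
grip_width: 20.7
finger_force: 59.9
```

Emit:
arm_command --pt "-0.07 0.6 0 0" --pt "-0.14 0.59 0 0" --pt "-0.2 0.57 0 0" --pt "-0.26 0.55 0 0"

```text
time_s: 14.2
position: [571.7, 49.2, 264.6]
ee_rot: [[0.0, -1.0, 0.001], [-1.0, -0.0, -0.0], [0.0, -0.001, -1.0]]
contact_force: [4.7, 2.0, 4.5]
grip_width: 20.5
finger_force: 59.9
```

Emit:
arm_command --pt "-0.31 0.52 0 0" --pt "-0.37 0.48 0 0" --pt "-0.41 0.44 0 0" --pt "-0.46 0.4 0 0"

```text
time_s: 14.7
position: [552.9, 64.1, 264.7]
ee_rot: [[-0.0, -1.0, 0.0], [-1.0, 0.0, -0.001], [0.001, -0.0, -1.0]]
contact_force: [3.8, -2.0, 5.2]
grip_width: 20.7
finger_force: 59.9
```

Emit:
arm_command --pt "-0.5 0.35 0 0" --pt "-0.53 0.29 0 0" --pt "-0.56 0.24 0 0" --pt "-0.58 0.18 0 0"

```text
time_s: 15.2
position: [541.8, 85.2, 264.6]
ee_rot: [[-0.0, -1.0, -0.001], [-1.0, 0.0, -0.002], [0.002, 0.001, -1.0]]
contact_force: [1.9, -2.6, 7.3]
grip_width: 20.6
finger_force: 60.0
```

Emit:
arm_command --pt "-0.6 0.12 0 0" --pt "-0.6 0.05 0 0" --pt "-0.61 -0.01 0 0" --pt "-0.6 -0.07 0 0"

```text
time_s: 15.7
position: [540.1, 108.9, 264.6]
ee_rot: [[-0.0, -1.0, -0.003], [-1.0, 0.0, -0.003], [0.003, 0.003, -1.0]]
contact_force: [-0.9, -2.4, 8.8]
grip_width: 20.5
finger_force: 60.3
```

Emit:
arm_command --pt "-0.59 -0.24 0 0" --pt "-0.57 -0.25 0 0" --pt "-0.55 -0.26 0 0" --pt "-0.52 -0.31 0 0"

```text
time_s: 16.2
position: [540.3, 113.4, 264.0]
ee_rot: [[-0.005, -1.0, -0.027], [-0.999, 0.006, -0.032], [0.032, 0.026, -0.999]]
contact_force: [-39.3, -61.9, 35.8]
grip_width: 20.6
finger_force: 64.7
```

It hit the stop: the force is 62 N and the motion is blocked. I'll relax the windup and read the stop angle.

Emit:
arm_command --pt "0.52 0.31 0 0" --pt "0.55 0.26 0 0" --pt "0.57 0.2 0 0" --pt "0 0 0 0" --pt "0 0 0 0"

```text
time_s: 16.82
position: [540.2, 113.2, 264.3]
ee_rot: [[-0.001, -1.0, -0.008], [-1.0, 0.001, -0.005], [0.005, 0.008, -1.0]]
contact_force: [-13.5, -5.5, 16.1]
grip_width: 20.7
finger_force: 61.1
```

```bash
python3 look.py w6; python3 - <<'E'
from h import *
z=np.load('w.npz');g=z['P']-19*z['R'][:,2];d=g[:2]-[599.35,99.95];print(g,np.hypot(*d),np.degrees(np.arctan2(d[1],d[0])))
p,d=ctrl.read_camera('top');cv2.imwrite('pics/top6.png',cv2.resize(p[145:280,240:330,::-1],None,fx=4,fy=4))
E
```

```text
16.825 [540.19 113.15 264.32] [[-0.   -1.   -0.01]
 [-1.    0.   -0.  ]
 [ 0.    0.01 -1.  ]] 20.743223058939755 61.14715039730072 [-13.47  -5.48  16.1 ]
[540.3394692  113.24878922 283.31526626] 60.49049958507376 167.2998228181782
```

View pics/w6.png

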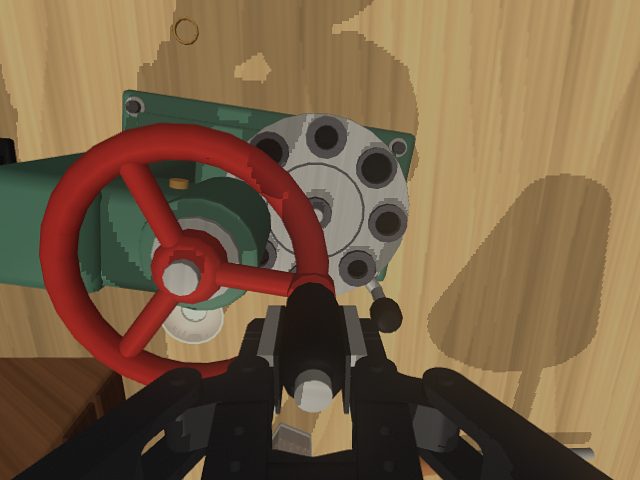

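The wheel is on its stop with the handle held at 167.3° about the axis, and the plate hasn't moved. Now I back off two turns anticlockwise, half a turn per call.

```bash
python3 arc.py 167.3 18 10;python3 arc.py 347.3 18 10
```

```text
[[1.81, 0.12, 0, 0], [1.76, -0.45, 0, 0], [1.53, -0.97, 0, 0], [1.16, -1.4, 0, 0], [0.67, -1.69, 0, 0], [0.12, -1.81, 0, 0], [-0.45, -1.76, 0, 0], [-0.97, -1.53, 0, 0], [-1.4, -1.16, 0, 0], [-1.69, -0.67, 0, 0]] 347.3
[[-1.81, -0.12, 0, 0], [-1.76, 0.45, 0, 0], [-1.53, 0.97, 0, 0], [-1.16, 1.4, 0, 0], [-0.67, 1.69, 0, 0], [-0.12, 1.81, 0, 0], [0.45, 1.76, 0, 0], [0.97, 1.53, 0, 0], [1.4, 1.16, 0, 0], [1.69, 0.67, 0, 0]] 527.3
```

Emit:
arm_command --pt "1.81 -0.08 0 0" --pt "1.76 -0.45 0 0" --pt "1.53 -0.97 0 0" --pt "1.16 -1.4 0 0" --pt "0.67 -1.69 0 0" --pt "0.12 -1.81 0 0" --pt "-0.45 -1.76 0 0" --pt "-0.97 -1.53 0 0" --pt "-1.4 -1.16 0 0" --pt "-1.69 -0.67 0 0"

```text
time_s: 18.18
position: [654.2, 90.9, 264.3]
ee_rot: [[0.0, -1.0, -0.011], [-1.0, -0.0, -0.002], [0.002, 0.011, -1.0]]
contact_force: [-27.1, 2.3, 19.8]
grip_width: 20.4
finger_force: 62.1
```

The force shows I over-corrected x by about 3–4 mm. The axis is nearer (597.5,100.5), so I'll take it back in the next half-turn.

Emit:
arm_command --pt "-1.81 0.08 0 0" --pt "-1.76 0.6 0 0" --pt "-1.53 0.97 0 0" --pt "-1.16 1.4 0 0" --pt "-0.67 1.69 0 0" --pt "-0.12 1.81 0 0" --pt "0.45 1.76 0 0" --pt "0.97 1.53 0 0" --pt "1.4 1.16 0 0" --pt "1.69 0.67 0 0"

```text
time_s: 19.42
position: [540.7, 116.6, 264.4]
ee_rot: [[0.001, -1.0, -0.003], [-1.0, -0.001, 0.001], [-0.001, 0.003, -1.0]]
contact_force: [3.4, 2.4, 5.2]
grip_width: 20.8
finger_force: 60.4
```

Forces are low again, so on to the second turn.

Emit:
arm_command --pt "1.81 0.12 0 0" --pt "1.76 -0.45 0 0" --pt "1.53 -0.97 0 0" --pt "1.16 -1.4 0 0" --pt "0.67 -1.69 0 0" --pt "0.12 -1.81 0 0" --pt "-0.45 -1.76 0 0" --pt "-0.97 -1.53 0 0" --pt "-1.4 -1.16 0 0" --pt "-1.69 -0.67 0 0"

```text
time_s: 20.68
position: [653.8, 90.0, 264.3]
ee_rot: [[-0.001, -1.0, -0.006], [-1.0, 0.001, -0.002], [0.002, 0.006, -1.0]]
contact_force: [-13.3, -0.0, 14.4]
grip_width: 21.2
finger_force: 61.0
```

Emit:
arm_command --pt "-1.81 -0.12 0 0" --pt "-1.76 0.45 0 0" --pt "-1.53 0.97 0 0" --pt "-1.16 1.4 0 0" --pt "-0.67 1.69 0 0" --pt "-0.12 1.81 0 0" --pt "0.45 1.76 0 0" --pt "0.97 1.53 0 0" --pt "1.4 1.16 0 0" --pt "1.69 0.67 0 0"

```text
time_s: 21.92
position: [540.7, 116.6, 264.4]
ee_rot: [[0.001, -1.0, -0.003], [-1.0, -0.001, 0.001], [-0.001, 0.003, -1.0]]
contact_force: [1.3, 3.1, 5.6]
grip_width: 20.6
finger_force: 60.5
```

Emit:
arm_command --pt "0 0 0 0" --pt "0 0 0 0" --pt "0 0 0 0"

```text
time_s: 22.3
position: [540.4, 114.7, 264.3]
ee_rot: [[-0.001, -1.0, -0.005], [-1.0, 0.001, -0.003], [0.003, 0.005, -1.0]]
contact_force: [-8.5, -0.7, 13.4]
grip_width: 20.8
finger_force: 61.1
```

```bash
python3 look.py w7; python3 - <<'E'
from h import *
a=cv2.imread('pics/w7.png')[:,:420];b=cv2.imread('pics/w6.png')[:,:420]
cv2.imwrite('pics/cmp.png',cv2.resize(np.hstack([b,a]),(800,457)))
z=np.load('w.npz');g=z['P']-19*z['R'][:,2];d=g[:2]-[597.5,100.5];print(g,np.hypot(*d),np.degrees(np.arctan2(d[1],d[0])))
E
```

```text
22.3 [540.44 114.67 264.33] [[-0.   -1.   -0.01]
 [-1.    0.   -0.  ]
 [ 0.    0.01 -1.  ]] 20.793940689414537 61.0916930437088 [-8.47 -0.67 13.41]
[540.54288713 114.72557522 283.32935368] 58.70672616657322 165.97673089107454
```

View pics/cmp.png

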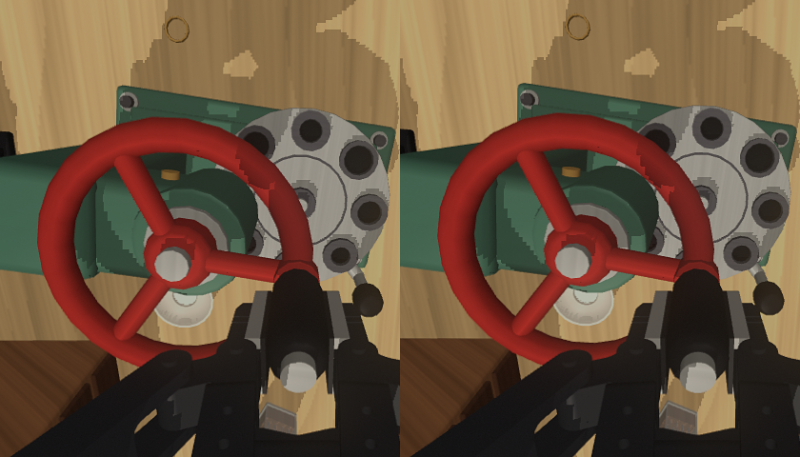

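Left is at the stop, right is now: the spokes match within 1–2°, so the wheel is two turns back. The plate hasn't moved and the handle is centred in the pads. I'm handing in.

```bash
python3 -c "
from workcell import ctrl
print(ctrl.sign_off())"
```

```text
the job is handed in; nothing more can be done
None
```

The job is handed in, but no verdict came back. By my measurements the brass die is in its detent under the ram, the wheel went down to its stop and stands two turns back (within about 2°), the handle is still gripped at about 60 N, and the arm touched nothing else that I could see.

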